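# Take up the play in a record-cleaning hub

### The job

Feel the worn record hub for play by pressing its left ear (the robot's left) gently down to the stop, then its right ear. Next push the cam lever anticlockwise, feeling its resistance, until the play has just gone and the collar is snug, without overtightening; then prove it by pressing the left and then the right ear again, gently, with the hub staying level. Do not touch the record and leave the other things where they are.

Things in the scene. Friction and masses are not known exactly. Their poses are not given: they have to be found in the camera images.
- stand: Cleaning stand, fixed to the table: pine base 150 x 130 x 30 mm with an upright axle through its middle. Origin on the table under the axle; x points away from the robot at yaw 0, y to the left, z up. All offsets below are in this frame. Its place and yaw (up to 0.35) vary.
- axle_top (a point): Centre of the top of the axle and of the cam lever's boss (32 mm wide), 119 mm above the table.
- hub (a joint): Rocking angle (rad) of the dark wooden hub (150 mm disc with record and ears) about the stand's x axis, pivot 55 mm above the table. 0 level, positive left ear down. Loose: tips with under 1 N on an ear, stays where left, meets buffers at 0.06 (ears 8 mm down) either way that give 1 mm per 6 N. Snug: yields less than 0.018 under 10 N on an ear.
- ear_left: Left ear: dark wooden block 34 x 34 mm, 24 mm high, on a bar of the hub, 130 mm from the axle on the stand's +y side. Origin at the centre of its top face, 71 mm above the table when level. Press it with closed fingertips at 3 to 10 N for half a second; over 25 N harms the bearing.
- ear_right: Right ear: the same as the left one, on the stand's -y side.
- record: Black seven-inch record, 175 mm wide, 2.5 mm thick, lying on the hub, top 67.5 mm above the table when level. Origin at the hub's pivot, 12.5 mm below the record's top. The fingers must not touch it.
- collar: Aluminium thrust collar, 88 mm wide, 16 mm high, round the axle over the record, with a cork ring below. Origin: centre of its underside, 85 mm above the table at lever 0. Sinks 8 mm per radian of lever; the cork, worn by an unknown amount, meets the record at a lever angle between 0.62 and 1.13, then bears 110 N per mm more. Snug is 10 to 75 N of bearing force, over 85 N overtight.
- lever (a joint): Angle (rad) of the cam lever about the axle, 0 to 1.6, growing anticlockwise from above. At 0 its arm points 0.6 rad clockwise of the stand's +x, at 0.6 along +x. Starts at 0 to 0.15; stays where left. Turns at a steady 0.5 N m (6 N at the post) plus, once the cork bears, 0.008 N m per N of bearing force.
- lever_post (a point): Centre of the top of the lever's upright pine post, 16 mm thick, 139 mm above the table, 85 mm from the axle, 24 mm proud of the steel arm (14 mm wide, top 115 mm up). Push it sideways with closed fingers (they rub on it). Once the cork bears, the push rises about 1 N per mm of travel: about 3 N above the free push is right, 7.5 N above is overtight.
- dust_brush: Bystander: walnut dust brush 150 x 34 x 30 mm, lying to the right of the stand. Origin under its centre.
- vial: Bystander: small blue glass vial, 26 mm wide, 60 mm high, standing near the left ear. Origin under its centre.
- fork_gauge: Bystander: steel fork gauge 140 x 30 x 6 mm, lying beyond the stand.
- single: Bystander: yellow seven-inch single, 175 mm wide, 4 mm thick, lying at the right.
- screwdriver: Bystander: screwdriver, 160 mm long, lying at the left.
- cleaner: Bystander: amber bottle, 60 mm wide, 130 mm high, standing at the left.
- puck: Bystander: pine record puck with a knob, 60 mm wide, 36 mm high, at the right.

How it is judged:
By the outcome, as a careful person would: the job done as asked, in the order asked, and still so for the second after the job is handed in, with the robot touching nothing.
It also fails if it takes over 72 s, if anything falls off the work surface, if the arm or the gripper's body presses on something with over 40 N, if the wrist force passes 120 N, or if a joint passes its speed limit or range.

### The arm

A 6-joint arm with a two-finger parallel gripper is mounted at the origin on the work surface. World frame = base frame: x ahead of the robot, y to its left, z up, the work surface at z = 0. Lengths are in m, angles in rad, forces in N, time in s.
With the tool pointing down it reaches from about 0.35 to 0.775 m from the base axis. Payload 5.5 kg.
Tool frame: the origin (TCP) lies at the very end of the fingers, on their centre line; the grasp point (between the pads) lies 19 mm behind it; z points along the fingers, y is the line along which they close (so a half turn about z gives the same grasp; the last joint's range is limited). The gripper opens to 85 mm and grips with 20 to 120 N. Pads are 22 mm wide; open, the fingers measure 114 mm over their backs; the gripper's body (76 mm by 85 mm) begins 54 mm behind the grasp point. The pads swing forward as they close: fully open they stand 13 mm farther back than shut.
Start: joints at [1.002, 0.313, 0.046, 1.304, 0, 1.431], TCP at [0.239, 0.523, 0.231] pointing down, gripper open.
Joint ranges: [-2.76, 2.76], [-0.86, 1.69], [-1.03, 1.26], [-2.2, 2.34], [-1.47, 1.5], [-3.14, 3.14]. Speed limits (rad/s): [2.57, 2.57, 3.14, 3.14, 3.14, 3.14].

### API

Orientations are given as a unit quaternion [w, x, y, z].
In Python, from workcell import env, cams, ticket, spotter gives the robot as it stands.
- The arm moves only by the tool jog_arm, never from a script. Its argument "increments" is a list that holds one entry, the list of rows, each a list of 7 numbers: the shift along the tool's x, y, z in units of 0.25 m (1.0 is 0.25 m), then the turn, a rotation vector about the tool's x, y, z in units of 180 degrees (1.0 is 180 degrees), then the closure in counts, from 0 (fully open) to 255 (shut). A call has 1 to 20 rows; each row shifts and turns the commanded pose from where the row before left it, along the tool's axes as they then stand; what a row does not reach is not made up. A row lasts 1/10 s, in which the tool goes at most 50 mm and 8.59 degrees, less where a joint would pass 70% of its speed; a pose out of reach is approached as far as the arm can. A call with a number of a shift or a turn outside -1 to 1 is refused whole. A call with a gripper value outside its range is refused whole. The fingers move at their own pace and stop on an object; "force" is the grip in N (left out, the last holds). Time passes only in rows, so rows that do not move let the fingers close. It gives the time, the measured TCP pose, the force, the opening and the grip force at its end, in the units of the state.
- env.get_state(): the state, without advancing time (a new reading comes with each control period).
- cams.read_camera(name): name is "side" or "top" or "wrist"; returns a dict with "pixels" (420x560x3 uint8, red, green, blue), "fx", "fy", "cx", "cy" (pixels), "k1" (the pictures are not rectified: a ray, as slopes to the right and down, at radius r is drawn at 1 + k1 r^2 times it, then the intrinsics apply), "xyz" and "attitude" of the camera in the world; the wrist camera has in their place "mount" (4x4, takes a point from camera to tool coordinates, whose origin is the TCP and whose axes are the flange's). Camera axes: x right, y down, z forward; pixel columns grow to the right and rows downward; lengths in m; the calibration is good to about 2 mm. A picture is of the moment at which its call begins: read the wrist's pose just before it. There is no depth.
- ticket.hand_in(): hands the job in; it is judged then, once.
Trained networks look in the newest picture that a camera, given by its name, has taken for a name from the list of things; names that differ only in an ending like _2 or _b are one class to them, and where a whole thing is asked for, a point or a joint stands for the part that bears it (a point fixed in the world has none). Each returns a list of dicts, best first, with "conf" (0 to 1); they miss things now and then, are a little off and sometimes report something else, mostly with a low value. They report only what shows in the picture. A call takes as long as a camera call.
- spotter.find_in(target, camera): "uv" ([column, row] in pixels, amid what is visible of it).
- spotter.cut_out(target, camera): "region" (420x560 bool, what is visible of it) and "uv" ([column, row] in pixels, amid what is visible of it).
- spotter.landmark_of(target, camera): "uv" ([column, row] in pixels: a listed point, or the origin of a listed thing).
The state is a dict: "clock": time; "joint_pos": joint angles; "qvel": joint speeds; "tau": joint torques, N m; "tcp_pos": TCP position; "orientation": TCP orientation; "wrist_force": force on the tool from outside, world axes, zero at the start; "ft_torque": the same for the moment, N m; "finger_gap": finger opening in m; "grip_force": force on a finger pad.
Only numpy, scipy, OpenCV 4.12 (cv2) and the standard library are available. Lean on these libraries where they do the work, as an engineer would, in place of code of your own. Each camera call takes 0.05 s, during which the arm holds its last target. There are 200 camera calls.

## Working session

There is one attempt and no reset: what is moved stays moved. The work goes in short steps, Python scripts to look and compute and a tool call to move; the robot and the scene stay as the last step left them, time stands still between calls to the robot, and variables do not carry over. Pictures are saved under pics/ and viewed, at most 10 in all, crops included, and the job is handed in when it is done.

Besides the shell and the picture viewer there is one more tool, called after "Call:" in YAML: its name, and indented under it one key for each argument. jog_arm: Moves the arm, as the interface text tells. Shifts and turns lie within -1 to 1; 1 stands for 0.25 m of shift or 180 degrees of turn. Its arguments: {"type":"object","properties":{"increments":{"type":"array"},"force":{"type":"number"}},"required":["increments"]}

```bash
ls; mkdir -p pics
cat > h.py <<'E'
import numpy as np, cv2
from workcell import env, cams, ticket, spotter
from scipy.spatial.transform import Rotation as R
def quat(q): return R.from_quat([q[1],q[2],q[3],q[0]])
def cam(name):
    s=env.get_state(); c=cams.read_camera(name)
    if 'mount' in c:
        M=np.array(c['mount']); T=quat(s['orientation']).as_matrix()
        c['R']=T@M[:3,:3]; c['p']=T@M[:3,3]+np.array(s['tcp_pos'])
    else:
        a=np.array(c['attitude']); c['R']=a if a.shape==(3,3) else quat(a).as_matrix(); c['p']=np.array(c['xyz'])
    return c
def ray(c,uv):
    d=np.array([(uv[0]-c['cx'])/c['fx'],(uv[1]-c['cy'])/c['fy']]); x=d.copy()
    for _ in range(20): x=d/(1+c['k1']*(x@x))
    return c['R']@np.array([x[0],x[1],1])
def atz(c,uv,z):
    r=ray(c,uv); return c['p']+r*(z-c['p'][2])/r[2]
def tri(L):
    A=0;b=0
    for c,uv in L:
        r=ray(c,uv); r/=np.linalg.norm(r); P=np.eye(3)-np.outer(r,r); A=A+P; b=b+P@c['p']
    return np.linalg.solve(A,b)
def save(c,n): cv2.imwrite('pics/'+n,cv2.cvtColor(c['pixels'],cv2.COLOR_RGB2BGR))
E
python3 - <<'E'
from h import *
np.set_printoptions(precision=4,suppress=True)
print(env.get_state())
Z=dict(axle_top=.119,ear_left=.071,ear_right=.071,lever_post=.139,stand=0,record=.055,collar=.085,vial=0,dust_brush=0,cleaner=0,screwdriver=0,puck=0,single=0,fork_gauge=0)
C={n:cam(n) for n in('top','side')}
for n in C: save(C[n],n+'0.png'); print(n,C[n]['p'])
for t in Z:
    o={}
    for n in C:
        l=spotter.landmark_of(t,n)
        if l: o[n]=l[0]; print(t,n,np.round(l[0]['uv'],1),round(l[0]['conf'],2),atz(C[n],l[0]['uv'],Z[t]))
    if len(o)==2: print('   tri',tri([(C[n],o[n]['uv']) for n in o]))
E
```

```text
pics
{'clock': 0.0, 'joint_pos': array([ 1.0024,  0.314 ,  0.045 ,  1.3036, -0.    ,  1.4312]), 'qvel': array([-0.0003, -0.002 ,  0.0012, -0.0012,  0.0003,  0.0011]), 'tau': array([ -0.0016, -48.0629,  29.8531,   0.0196,  -0.0002,  -0.    ]), 'tcp_pos': array([0.2388, 0.5225, 0.2304]), 'orientation': array([-0.0003,  0.2128,  0.9771, -0.0009]), 'wrist_force': array([0.2672, 0.8248, 0.8489]), 'ft_torque': array([ 0.0175,  0.0279, -0.0157]), 'grip_force': 0.0, 'finger_gap': 0.08543556379074084}
top [ 0.3776 -0.0373  1.8897]
side [0.5037 0.7391 0.9581]
axle_top top [288.9 207.3] 0.71 [ 0.5661 -0.0517  0.119 ]
axle_top side [274.3 197.6] 0.82 [ 0.5543 -0.0544  0.119 ]
   tri [ 0.5598 -0.0514  0.123 ]
ear_left top [258.6 222.4] 0.47 [0.5199 0.0524 0.071 ]
ear_left side [288.4 246.2] 0.72 [0.5149 0.0622 0.071 ]
   tri [0.5179 0.0532 0.0598]
ear_right top [327.  194.4] 0.6 [ 0.6149 -0.1842  0.071 ]
lever_post top [296.7 181.9] 0.64 [ 0.6489 -0.0784  0.139 ]
lever_post side [331.4 259.1] 0.17 [0.4188 0.146  0.139 ]
   tri [ 0.535  -0.0319 -0.0161]
stand top [293.1 213.1] 0.68 [ 0.5577 -0.067
[... 702 characters left out ...]
3] 0.85 [0.4683 0.4415 0.    ]
cleaner side [300.4 416.5] 0.8 [0.4803 0.4334 0.    ]
   tri [0.4741 0.4378 0.0112]
screwdriver top [168.7 188.9] 0.5 [0.6491 0.3792 0.    ]
screwdriver side [223.7 386.9] 0.96 [0.6411 0.3818 0.    ]
   tri [ 0.6457  0.38   -0.0043]
puck top [387.4 192.8] 0.66 [ 0.6281 -0.4077  0.    ]
puck side [254. 142.] 0.77 [ 0.6398 -0.4144  0.    ]
   tri [ 0.6331 -0.4066  0.0057]
single top [417.8 244.9] 0.82 [ 0.4399 -0.5112  0.    ]
single side [315.3 126.3] 0.61 [ 0.4392 -0.5023  0.    ]
   tri [ 0.4394 -0.5132 -0.0083]
fork_gauge top [287.8 210.4] 0.58 [ 0.5676 -0.0487  0.    ]
fork_gauge side [220.4 232.5] 0.53 [ 0.7013 -0.0317  0.    ]
   tri [ 0.635 -0.04  -0.006]
```

Run:
```python
import cv2
a=cv2.imread('pics/top0.png')[150:290,210:400]; b=cv2.imread('pics/side0.png')[120:320,190:390]
a=cv2.resize(a,None,fx=3,fy=3); b=cv2.resize(b,(420,420)) ; a=cv2.resize(a,(380*1,280))
import numpy as np
c=np.zeros((420,800,3),np.uint8); c[:280,:380]=a; c[:,380:]=b
cv2.imwrite('pics/c0.png',c)
```

```text
(no output)
```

View pics/c0.png

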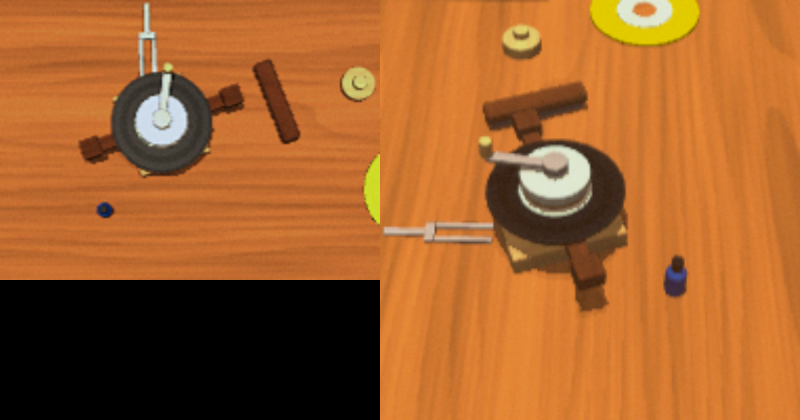

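The loose hub is visible with the lever post pointing away, at about (294,182) in the top view. The ears are at about (257,223) and (326,198). I'll move over the stand with the fingers closed and take a closer look.

Call:
jog_arm:
  increments:
    - [[-0.1325,-0.126,-0.04,0,0,0,255],[-0.1325,-0.126,-0.04,0,0,0,255],[-0.1325,-0.126,-0.04,0,0,0,255],[-0.1325,-0.126,-0.04,0,0,0,255],[-0.1325,-0.126,-0.04,0,0,0,255],[-0.1325,-0.126,-0.04,0,0,0,255],[-0.1325,-0.126,-0.04,0,0,0,255],[-0.1325,-0.126,-0.04,0,0,0,255],[-0.1325,-0.126,-0.04,0,0,0,255],[-0.1325,-0.126,-0.04,0,0,0,255],[-0.1325,-0.126,-0.04,0,0,0,255],[-0.1325,-0.126,-0.04,0,0,0,255],[-0.1325,-0.126,-0.04,0,0,0,255],[0,0,0,0,0,-0.04,255],[0,0,0,0,0,-0.04,255],[0,0,0,0,0,-0.04,255],[0,0,0,0,0,-0.04,255],[0,0,0,0,0,-0.04,255],[0,0,0,0,0,-0.04,255],[0,0,0,0,0,0,255]]

```text
clock: 3.5
tcp_pos: [0.4605, -0.0285, 0.3614]
orientation: [0.0, -0.162, 0.987, 0.0]
wrist_force: [0.6, -0.3, -0.2]
finger_gap: -0.0001
grip_force: 0.0
```

```bash
cat > look.py <<'E'
from h import *
import sys
np.set_printoptions(precision=4,suppress=True)
s=env.get_state(); print(s['clock'],s['tcp_pos'],s['orientation'],s['wrist_force'],s['joint_pos'])
c=cam('wrist'); save(c,sys.argv[1]); print('cam',c['p'])
Z=dict(axle_top=.119,ear_left=.071,ear_right=.071,lever_post=.139,stand=0,record=.055,collar=.085,vial=0)
for t in Z:
    for l in spotter.landmark_of(t,'wrist')[:2]: print(t,np.round(l['uv'],1),round(l['conf'],2),atz(c,l['uv'],Z[t]))
E
python3 look.py w1.png
```

```text
3.5 [ 0.4605 -0.0285  0.3614] [ 0.0001 -0.162   0.9868  0.    ] [ 0.5919 -0.297  -0.1553] [-0.2362  0.0856  0.0774  1.5625  0.0001 -0.5617]
cam [ 0.3987 -0.0482  0.5047]
axle_top [482.6 348.8] 0.3 [0.588  0.2826 0.119 ]
ear_left [337.2 230. ] 0.94 [0.514  0.0695 0.071 ]
ear_right [125.4 233.7] 0.63 [ 0.6029 -0.1788  0.071 ]
stand [234.5 214.9] 0.66 [ 0.5584 -0.058   0.    ]
collar [226.8 234.1] 0.96 [ 0.5574 -0.0581  0.085 ]
vial [341.2 137.4] 0.6 [0.4081 0.0466 0.    ]
```

View pics/w1.png

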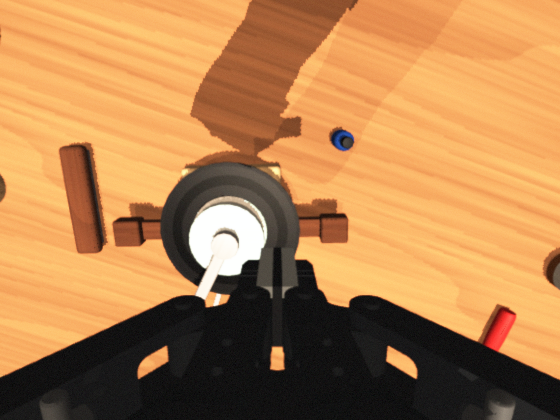

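Call:
jog_arm:
  increments:
    - [[-0.1083,0.0957,0,0,0,0,255],[-0.1083,0.0957,0,0,0,0,255],[-0.1083,0.0957,0,0,0,0,255],[0,0,0.12,0,0,0,255],[0,0,0.12,0,0,0,255],[0,0,0.12,0,0,0,255],[0,0,0.12,0,0,0,255],[0,0,0.12,0,0,0,255],[0,0,0.12,0,0,0,255],[0,0,0.12,0,0,0,255],[0,0,0.12,0,0,0,255],[0,0,0,0,0,0,255],[0,0,0,0,0,0,255]]

```text
clock: 5.25
tcp_pos: [0.5143, 0.0655, 0.1215]
orientation: [-0.001, -0.162, 0.987, 0.0]
wrist_force: [0.3, -1.4, -0.5]
finger_gap: -0.0
grip_force: 0.0
```

```bash
python3 look.py w2.png
python3 - <<'E'
from h import *
c=cam('side'); 
cv2.imwrite('pics/s2.png',cv2.resize(cv2.cvtColor(c['pixels'][140:300,180:390],cv2.COLOR_RGB2BGR),None,fx=3,fy=3))
E
```

```text
5.25 [0.5143 0.0655 0.1215] [-0.0005 -0.1618  0.9868  0.0002] [ 0.306  -1.4309 -0.5442] [-0.0283  0.2665 -0.2956  1.0098  0.0001 -0.3533]
cam [0.4527 0.0458 0.2649]
axle_top [293.9  45.4] 0.28 [0.4294 0.0447 0.119 ]
ear_left [275.7 231.7] 0.96 [0.5157 0.0665 0.071 ]
stand [102.4 202.1] 0.89 [ 0.5581 -0.0558  0.    ]
record [275.3 232.8] 0.5 [0.5217 0.0682 0.055 ]
collar [ 24.6 244.2] 0.74 [ 0.5603 -0.0584  0.085 ]
vial [294.9  41.9] 0.95 [0.4082 0.0437 0.    ]
```

View pics/w2.png

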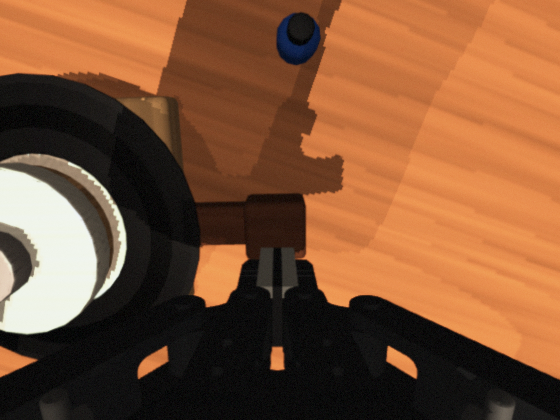

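Call:
jog_arm:
  increments:
    - [[0,0,0.04,0,0,0,255],[0,0,0.04,0,0,0,255],[0,0,0.04,0,0,0,255],[0,0,0.03,0,0,0,255],[0,0,0.006,0,0,0,255],[0,0,0.006,0,0,0,255],[0,0,0.006,0,0,0,255],[0,0,0.006,0,0,0,255],[0,0,0.006,0,0,0,255],[0,0,0.006,0,0,0,255],[0,0,0.006,0,0,0,255],[0,0,0.006,0,0,0,255],[0,0,0.006,0,0,0,255],[0,0,0.006,0,0,0,255],[0,0,0,0,0,0,255]]

```text
clock: 7.25
tcp_pos: [0.5144, 0.0655, 0.0686]
orientation: [-0.0, -0.162, 0.987, 0.0]
wrist_force: [-0.5, -0.5, 0.7]
finger_gap: -0.0003
grip_force: 0.0
```

Call:
jog_arm:
  increments:
    - [[0,0,0.004,0,0,0,255],[0,0,0.004,0,0,0,255],[0,0,0.004,0,0,0,255],[0,0,0.004,0,0,0,255],[0,0,0.004,0,0,0,255],[0,0,0,0,0,0,255]]

```text
clock: 7.85
tcp_pos: [0.5146, 0.0654, 0.0637]
orientation: [0.0, -0.162, 0.987, -0.0]
wrist_force: [-0.2, -0.6, 0.8]
finger_gap: 0.0003
grip_force: 0.0
```

Call:
jog_arm:
  increments:
    - [[0,0,0.002,0,0,0,255],[0,0,0.002,0,0,0,255],[0,0,0.002,0,0,0,255],[0,0,0,0,0,0,255]]

```text
clock: 8.25
tcp_pos: [0.5147, 0.0654, 0.0633]
orientation: [0.0, -0.162, 0.987, -0.0]
wrist_force: [-3.3, -0.7, 8.7]
finger_gap: 0.0003
grip_force: 4.3
```

Call:
jog_arm:
  increments:
    - [[0,0,-0.0012,0,0,0,255],[0,0,0,0,0,0,255],[0,0,0,0,0,0,255],[0,0,0,0,0,0,255],[0,0,0,0,0,0,255],[0,0,0,0,0,0,255],[0,0,0,0,0,0,255]]

```text
clock: 8.95
tcp_pos: [0.5146, 0.0654, 0.0634]
orientation: [0.0, -0.162, 0.987, -0.0]
wrist_force: [-3.0, -0.8, 6.0]
finger_gap: -0.0002
grip_force: 3.3
```

Call:
jog_arm:
  increments:
    - [[0,0,-0.06,0,0,0,255],[0,0,-0.16,0,0,0,255],[0,0,-0.16,0,0,0,255],[0,0,-0.16,0,0,0,255],[-0.002,-0.1486,0,0,0,0,255],[-0.002,-0.1486,0,0,0,0,255],[-0.002,-0.1486,0,0,0,0,255],[-0.002,-0.1486,0,0,0,0,255],[-0.002,-0.1486,0,0,0,0,255],[-0.002,-0.1486,0,0,0,0,255],[-0.002,-0.1486,0,0,0,0,255],[0,0,0.08,0,0,0,255],[0,0,0.14,0,0,0,255],[0,0,0.08,0,0,0,255],[0,0,0,0,0,0,255]]

```text
clock: 10.45
tcp_pos: [0.5984, -0.179, 0.1187]
orientation: [-0.003, -0.162, 0.987, 0.002]
wrist_force: [-0.6, 0.2, 0.0]
finger_gap: 0.0
grip_force: 0.0
```

```bash
python3 look.py w3.png
```

```text
10.45 [ 0.5984 -0.179   0.1187] [-0.003  -0.1616  0.9868  0.002 ] [-0.5636  0.166   0.0401] [-0.4191  0.4655 -0.0076  1.1048  0.     -0.7439]
cam [ 0.5376 -0.1991  0.2624]
ear_right [272.3 245.3] 0.94 [ 0.6068 -0.1775  0.071 ]
stand [450.4 201.6] 0.88 [ 0.5583 -0.0553  0.    ]
collar [520.  244.8] 0.86 [ 0.5609 -0.0566  0.085 ]
```

View pics/w3.png

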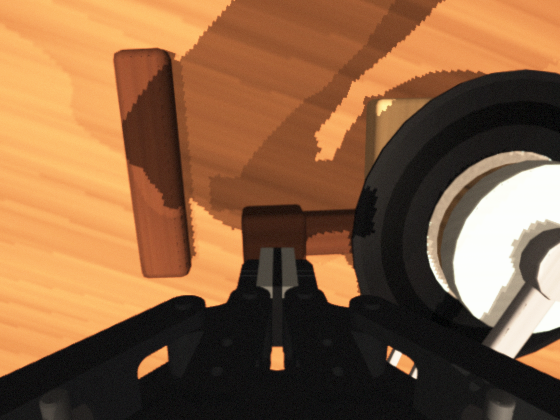

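Call:
jog_arm:
  increments:
    - [[-0.019,-0.002,0,0,0,0,255],[0,0,0.04,0,0,0,255],[0,0,0.04,0,0,0,255],[0,0,0.04,0,0,0,255],[0,0,0.006,0,0,0,255],[0,0,0.006,0,0,0,255],[0,0,0.006,0,0,0,255],[0,0,0.006,0,0,0,255],[0,0,0.006,0,0,0,255],[0,0,0.006,0,0,0,255],[0,0,0.006,0,0,0,255],[0,0,0.006,0,0,0,255],[0,0,0.006,0,0,0,255],[0,0,0.006,0,0,0,255],[0,0,0.006,0,0,0,255],[0,0,0.006,0,0,0,255],[0,0,0.006,0,0,0,255],[0,0,0,0,0,0,255]]

```text
clock: 12.7
tcp_pos: [0.6054, -0.1787, 0.0728]
orientation: [-0.0, -0.162, 0.987, 0.0]
wrist_force: [0.5, -0.1, -0.2]
finger_gap: -0.0
grip_force: 0.0
```

Call:
jog_arm:
  increments:
    - [[0,0,0.006,0,0,0,255],[0,0,0.006,0,0,0,255],[0,0,0.006,0,0,0,255],[0,0,0.006,0,0,0,255],[0,0,0.006,0,0,0,255],[0,0,0.006,0,0,0,255],[0,0,0,0,0,0,255]]

```text
clock: 13.4
tcp_pos: [0.6054, -0.1787, 0.0638]
orientation: [-0.0, -0.162, 0.987, 0.0]
wrist_force: [-0.2, -0.4, -0.5]
finger_gap: -0.0003
grip_force: 0.0
```

Call:
jog_arm:
  increments:
    - [[0,0,0.0015,0,0,0,255],[0,0,0.0015,0,0,0,255],[0,0,0.0015,0,0,0,255],[0,0,0,0,0,0,255]]

```text
clock: 13.8
tcp_pos: [0.6055, -0.1787, 0.0635]
orientation: [0.0, -0.162, 0.987, 0.0]
wrist_force: [-2.0, 0.8, 4.2]
finger_gap: 0.0001
grip_force: 2.3
```

Call:
jog_arm:
  increments:
    - [[0,0,0.0008,0,0,0,255],[0,0,0,0,0,0,255],[0,0,0,0,0,0,255],[0,0,0,0,0,0,255],[0,0,0,0,0,0,255],[0,0,0,0,0,0,255],[0,0,0,0,0,0,255]]

```text
clock: 14.5
tcp_pos: [0.6055, -0.1787, 0.0635]
orientation: [0.0, -0.162, 0.987, -0.0]
wrist_force: [-3.1, 1.3, 6.1]
finger_gap: -0.0002
grip_force: 3.0
```

Call:
jog_arm:
  increments:
    - [[0,0,-0.06,0,0,0,255],[0,0,-0.168,0,0,0,255],[0,0,-0.168,0,0,0,255],[0,0,-0.168,0,0,0,255],[0,0,-0.168,0,0,0,255],[-0.063,0.0713,0,0,0,0,255],[-0.063,0.0713,0,0,0,0,255],[-0.063,0.0713,0,0,0,0,255],[0,0,0,0,0,0.045,255],[0,0,0,0,0,0.045,255],[0,0,0,0,0,0.045,255],[0,0,0,0,0,0.045,255],[0,0,0,0,0,0,255],[0,0,0,0,0,0,255]]

```text
clock: 15.9
tcp_pos: [0.6333, -0.113, 0.2455]
orientation: [-0.0, 0.118, 0.993, 0.0]
wrist_force: [-0.3, -0.3, 1.4]
finger_gap: -0.0
grip_force: 0.0
```

```bash
python3 look.py w4.png; python3 -c "
from h import *
c=cam('side'); print([ (l['uv'],l['conf']) for l in spotter.landmark_of('lever_post','side')]); save(c,'s4.png')"
```

```text
15.9 [ 0.6333 -0.113   0.2455] [-0.0001  0.1182  0.993   0.0001] [-0.2819 -0.3393  1.4028] [-0.3014  0.4496  0.2809  1.4023  0.0001 -0.0644]
cam [ 0.57   -0.0967  0.3889]
axle_top [329.7  78.9] 0.56 [ 0.5597 -0.0563  0.119 ]
ear_left [132. 173.] 0.4 [ 0.5937 -0.2326  0.071 ]
ear_right [195.  166.5] 0.57 [ 0.6013 -0.1772  0.071 ]
lever_post [343.8 205.1] 0.65 [ 0.6452 -0.0666  0.139 ]
stand [311.6  88.9] 0.8 [ 0.5604 -0.0582  0.    ]
[([242.3, 185.8], 0.9)]
```

View pics/w4.png

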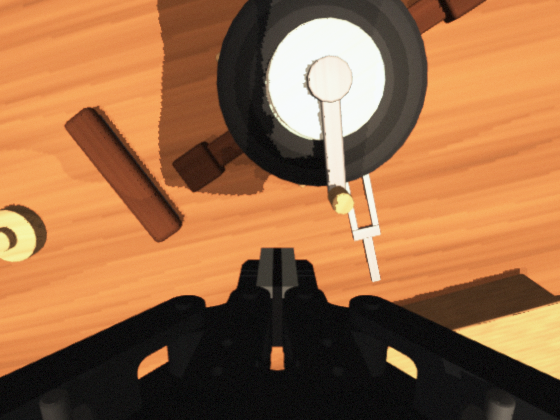

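Call:
jog_arm:
  increments:
    - [[0,0,0,0,0,-0.038,255],[-0.024,0.03,0.06,0,0,0,255],[0,0,0.12,0,0,0,255],[0,0,0.12,0,0,0,255],[0,0,0.12,0,0,0,255],[0,0,0.074,0,0,0,255],[0,0.03,0,0,0,0,255],[0,0.03,0,0,0,0,255],[0,0,0,0,0,0,255],[0,0,0,0,0,0,255]]

```text
clock: 17.45
tcp_pos: [0.6431, -0.091, 0.1238]
orientation: [0.001, 0.06, 0.998, -0.0]
wrist_force: [-0.3, -0.1, 0.0]
finger_gap: -0.0
grip_force: 0.0
```

Call:
jog_arm:
  increments:
    - [[0,0.004,0.01,0,0,0,255],[0,0.008,0,0,0,0,255],[0,0.008,0,0,0,0,255],[0,0.008,0,0,0,0,255],[0,0.008,0,0,0,0,255]]

```text
clock: 17.95
tcp_pos: [0.6438, -0.0845, 0.1205]
orientation: [0.001, 0.061, 0.998, -0.002]
wrist_force: [0.4, -5.5, -0.1]
finger_gap: -0.0002
grip_force: 2.9
```

Call:
jog_arm:
  increments:
    - [[-0.0032,0.017,0,0,0,-0.0159,255],[-0.0032,0.017,0,0,0,-0.0159,255],[-0.0032,0.017,0,0,0,-0.0159,255],[-0.0032,0.017,0,0,0,-0.0159,255],[-0.0032,0.017,0,0,0,-0.0159,255],[-0.0032,0.017,0,0,0,-0.0159,255],[-0.0016,0.0085,0,0,0,-0.008,255],[-0.0016,0.0085,0,0,0,-0.008,255],[-0.0016,0.0085,0,0,0,-0.008,255]]

```text
clock: 18.85
tcp_pos: [0.6482, -0.0524, 0.1205]
orientation: [0.001, -0.126, 0.992, -0.002]
wrist_force: [0.1, -5.9, 1.5]
finger_gap: 0.0001
grip_force: 2.9
```

```bash
cat > f.py <<'E'
from h import *
s=env.get_state(); T=quat(s['orientation']).as_matrix(); p=np.array(s['tcp_pos']); A=np.array([.5597,-.0563])
v=p[:2]-A; f=T.T@s['wrist_force']
hd=np.arctan2(-T[1,0],-T[0,0])
rad=-T[:2,0]; tan=T[:2,1]
print('t',s['clock'],'z',p[2],'hd',round(hd,3),'phi+.6 tool',round(hd-.345+.6,3),'radial',round(v@rad,4),'tang',round(v@tan,4),'Ftool',np.round(f,2))
# lever angle assuming contact offset d=18mm tangentially
t=v@tan+.018; print('lever est',round(hd-.345+.6+np.arcsin(t/.085),3))
E
python3 f.py
```

```text
t 18.85 z 0.1205159212967482 hd 0.254 phi+.6 tool 0.509 radial 0.0866 tang -0.0185 Ftool [ 1.35 -5.7  -1.44]
lever est 0.503
```

Call:
jog_arm:
  increments:
    - [[-0.0012,0.0068,0,0,0,-0.0064,255],[-0.0012,0.0068,0,0,0,-0.0064,255],[-0.0012,0.0068,0,0,0,-0.0064,255],[-0.0012,0.0068,0,0,0,-0.0064,255],[-0.0012,0.0068,0,0,0,-0.0064,255],[-0.0006,0.0034,0,0,0,-0.0032,255],[-0.0006,0.0034,0,0,0,-0.0032,255]]

```text
clock: 19.55
tcp_pos: [0.6471, -0.0422, 0.1205]
orientation: [0.001, -0.186, 0.983, -0.002]
wrist_force: [0.5, -4.9, 0.2]
finger_gap: -0.0001
grip_force: 2.8
```

```bash
python3 f.py
```

```text
t 19.55 z 0.12052584302428178 hd 0.374 phi+.6 tool 0.629 radial 0.0865 tang -0.0188 Ftool [ 1.32 -4.79 -0.18]
lever est 0.619
```

Call:
jog_arm:
  increments:
    - [[-0.0006,0.0034,0,0,0,-0.0032,255],[-0.0006,0.0034,0,0,0,-0.0032,255],[-0.0006,0.0034,0,0,0,-0.0032,255],[-0.0006,0.0034,0,0,0,-0.0032,255]]

```text
clock: 19.95
tcp_pos: [0.6464, -0.0389, 0.1205]
orientation: [0.001, -0.205, 0.979, -0.002]
wrist_force: [0.9, -5.2, 1.5]
finger_gap: -0.0002
grip_force: 2.9
```

```bash
python3 f.py
```

```text
t 19.95 z 0.12054124458510557 hd 0.414 phi+.6 tool 0.669 radial 0.0864 tang -0.0189 Ftool [ 1.22 -5.11 -1.44]
lever est 0.658
```

Call:
jog_arm:
  increments:
    - [[-0.0006,0.0034,0,0,0,-0.0032,255],[-0.0006,0.0034,0,0,0,-0.0032,255],[-0.0006,0.0034,0,0,0,-0.0032,255],[-0.0006,0.0034,0,0,0,-0.0032,255]]

```text
clock: 20.35
tcp_pos: [0.6457, -0.0355, 0.1206]
orientation: [0.001, -0.225, 0.974, -0.002]
wrist_force: [0.9, -5.2, 1.4]
finger_gap: -0.0
grip_force: 2.9
```

```bash
python3 f.py
```

```text
t 20.35 z 0.12056826803318155 hd 0.454 phi+.6 tool 0.709 radial 0.0864 tang -0.0191 Ftool [ 1.5  -5.1  -1.38]
lever est 0.696
```

Call:
jog_arm:
  increments:
    - [[-0.0006,0.0034,0,0,0,-0.0032,255],[-0.0006,0.0034,0,0,0,-0.0032,255],[-0.0006,0.0034,0,0,0,-0.0032,255]]

```text
clock: 20.65
tcp_pos: [0.645, -0.033, 0.1206]
orientation: [0.001, -0.24, 0.971, -0.002]
wrist_force: [2.5, -6.1, 0.1]
finger_gap: -0.0
grip_force: 2.9
```

```bash
python3 f.py
```

```text
t 20.65 z 0.12057484630078481 hd 0.484 phi+.6 tool 0.739 radial 0.0864 tang -0.0191 Ftool [ 0.67 -6.55 -0.04]
lever est 0.726
```

Call:
jog_arm:
  increments:
    - [[-0.0006,0.0034,0,0,0,-0.0032,255],[-0.0006,0.0034,0,0,0,-0.0032,255],[-0.0006,0.0034,0,0,0,-0.0032,255]]

```text
clock: 20.95
tcp_pos: [0.6443, -0.0306, 0.1206]
orientation: [0.001, -0.254, 0.967, -0.002]
wrist_force: [2.0, -6.2, 0.5]
finger_gap: 0.0001
grip_force: 2.9
```

```bash
python3 f.py
```

```text
t 20.95 z 0.12055299868958931 hd 0.514 phi+.6 tool 0.769 radial 0.0863 tang -0.0192 Ftool [ 1.3  -6.34 -0.46]
lever est 0.755
```

Call:
jog_arm:
  increments:
    - [[-0.0006,0.0034,0,0,0,-0.0032,255],[-0.0006,0.0034,0,0,0,-0.0032,255],[-0.0006,0.0034,0,0,0,-0.0032,255]]

```text
clock: 21.25
tcp_pos: [0.6435, -0.0281, 0.1206]
orientation: [0.001, -0.269, 0.963, -0.002]
wrist_force: [2.0, -5.2, -0.8]
finger_gap: -0.0001
grip_force: 2.9
```

```bash
python3 f.py
```

```text
t 21.25 z 0.1205631909561384 hd 0.544 phi+.6 tool 0.799 radial 0.0862 tang -0.0193 Ftool [ 0.96 -5.51  0.78]
lever est 0.784
```

Call:
jog_arm:
  increments:
    - [[-0.0006,0.0034,0,0,0,-0.0032,255],[-0.0006,0.0034,0,0,0,-0.0032,255]]

```text
clock: 21.45
tcp_pos: [0.6429, -0.0265, 0.1206]
orientation: [0.001, -0.279, 0.96, -0.002]
wrist_force: [2.4, -6.3, 0.0]
finger_gap: -0.0001
grip_force: 2.9
```

```bash
python3 f.py
```

```text
t 21.45 z 0.12060233412368675 hd 0.565 phi+.6 tool 0.82 radial 0.0862 tang -0.0193 Ftool [ 1.4  -6.63  0.02]
lever est 0.804
```

Call:
jog_arm:
  increments:
    - [[-0.0006,0.0034,0,0,0,-0.0032,255],[-0.0006,0.0034,0,0,0,-0.0032,255],[-0.0006,0.0034,0,0,0,-0.0032,255]]

```text
clock: 21.75
tcp_pos: [0.642, -0.0241, 0.1206]
orientation: [0.001, -0.293, 0.956, -0.002]
wrist_force: [2.9, -5.5, 0.2]
finger_gap: 0.0003
grip_force: 2.9
```

Call:
jog_arm:
  increments:
    - [[-0.0006,0.0034,0,0,0,-0.0032,255],[-0.0006,0.0034,0,0,0,-0.0032,255],[-0.0006,0.0034,0,0,0,-0.0032,255],[-0.0006,0.0034,0,0,0,-0.0032,255]]

```text
clock: 22.15
tcp_pos: [0.6406, -0.0209, 0.1206]
orientation: [0.001, -0.312, 0.95, -0.002]
wrist_force: [2.9, -5.0, -0.9]
finger_gap: -0.0
grip_force: 2.9
```

Call:
jog_arm:
  increments:
    - [[-0.0006,0.0034,0,0,0,-0.0032,255],[-0.0006,0.0034,0,0,0,-0.0032,255],[-0.0006,0.0034,0,0,0,-0.0032,255],[-0.0006,0.0034,0,0,0,-0.0032,255]]

```text
clock: 22.55
tcp_pos: [0.6392, -0.0178, 0.1206]
orientation: [0.001, -0.331, 0.944, -0.002]
wrist_force: [2.9, -4.9, -1.0]
finger_gap: -0.0
grip_force: 2.9
```

Call:
jog_arm:
  increments:
    - [[-0.0006,0.0034,0,0,0,-0.0032,255],[-0.0006,0.0034,0,0,0,-0.0032,255],[-0.0006,0.0034,0,0,0,-0.0032,255],[-0.0006,0.0034,0,0,0,-0.0032,255]]

```text
clock: 22.95
tcp_pos: [0.6376, -0.0147, 0.1206]
orientation: [0.001, -0.35, 0.937, -0.002]
wrist_force: [3.1, -4.4, -0.5]
finger_gap: 0.0
grip_force: 3.0
```

```bash
python3 f.py
```

```text
t 22.95 z 0.12061135586399592 hd 0.716 phi+.6 tool 0.971 radial 0.0861 tang -0.0197 Ftool [ 0.55 -5.4   0.55]
lever est 0.95
```

Call:
jog_arm:
  increments:
    - [[-0.0006,0.0034,0,0,0,-0.0032,255],[-0.0006,0.0034,0,0,0,-0.0032,255],[-0.0006,0.0034,0,0,0,-0.0032,255]]

```text
clock: 23.25
tcp_pos: [0.6364, -0.0126, 0.1206]
orientation: [0.001, -0.364, 0.931, -0.002]
wrist_force: [4.2, -4.8, -0.3]
finger_gap: -0.0
grip_force: 3.2
```

Call:
jog_arm:
  increments:
    - [[-0.0006,0.0034,0,0,0,-0.0032,255],[-0.0006,0.0034,0,0,0,-0.0032,255]]

```text
clock: 23.45
tcp_pos: [0.6356, -0.0112, 0.1207]
orientation: [0.002, -0.374, 0.928, -0.002]
wrist_force: [4.6, -5.9, -0.9]
finger_gap: 0.0001
grip_force: 3.4
```

```bash
cat > avg.py <<'E'
from h import *
F=[]
for i in range(8):
    s=env.get_state(); T=quat(s['orientation']).as_matrix(); F.append(list(T.T@s['wrist_force'])+[s['grip_force']]); cams.read_camera('wrist')
print(np.round(F,2)); print(np.mean(F,0))
E
python3 avg.py; python3 f.py
```

```text
[[ 0.75 -7.43  0.94  3.36]
 [-0.2  -6.53  1.22  3.3 ]
 [ 0.86 -5.39  1.41  3.14]
 [ 0.76 -6.7   0.91  3.13]
 [ 0.66 -6.32  1.01  3.12]
 [ 0.48 -6.89  1.12  3.12]
 [ 0.59 -5.46  0.61  3.11]
 [ 1.72 -6.91  0.66  3.11]]
[ 0.70322031 -6.45589033  0.98457055  3.17413288]
t 23.85 z 0.12066383968344324 hd 0.765 phi+.6 tool 1.02 radial 0.086 tang -0.02 Ftool [ 1.89 -5.47  0.83]
lever est 0.997
```

Call:
jog_arm:
  increments:
    - [[-0.0006,0.0034,0,0,0,-0.0032,255],[-0.0006,0.0034,0,0,0,-0.0032,255]]

```text
clock: 24.05
tcp_pos: [0.6348, -0.0098, 0.1207]
orientation: [0.002, -0.383, 0.924, -0.002]
wrist_force: [4.7, -5.2, -1.2]
finger_gap: -0.0001
grip_force: 3.6
```

```bash
python3 avg.py; python3 f.py
```

```text
[[ 0.37 -7.03  1.27  3.55]
 [ 0.53 -7.27  1.53  3.5 ]
 [ 0.67 -7.66  0.43  3.35]
 [-0.7  -6.55  1.68  3.34]
 [ 0.05 -5.62  1.05  3.33]
 [ 0.35 -6.29  0.5   3.33]
 [ 0.24 -6.24  1.62  3.32]
 [ 0.58 -6.43  1.1   3.32]]
[ 0.26154066 -6.63693018  1.14779601  3.3825168 ]
t 24.45 z 0.12067191314228652 hd 0.785 phi+.6 tool 1.04 radial 0.086 tang -0.0202 Ftool [-0.05 -6.71  0.29]
lever est 1.015
```

Call:
jog_arm:
  increments:
    - [[-0.0006,0.0034,0,0,0,-0.0032,255],[-0.0006,0.0034,0,0,0,-0.0032,255]]

```text
clock: 24.65
tcp_pos: [0.634, -0.0085, 0.1207]
orientation: [0.002, -0.392, 0.92, -0.002]
wrist_force: [5.3, -4.7, -1.2]
finger_gap: 0.0002
grip_force: 3.8
```

```bash
python3 f.py
python3 - <<'E'
from h import *
c=cam('side')
cv2.imwrite('pics/s5.png',cv2.resize(cv2.cvtColor(c['pixels'][150:290,190:380],cv2.COLOR_RGB2BGR),None,fx=4,fy=4,interpolation=cv2.INTER_CUBIC))
E
```

```text
t 24.65 z 0.12069720240911633 hd 0.806 phi+.6 tool 1.061 radial 0.0859 tang -0.0205 Ftool [-0.25 -7.1   1.28]
lever est 1.032
```

View pics/s5.png

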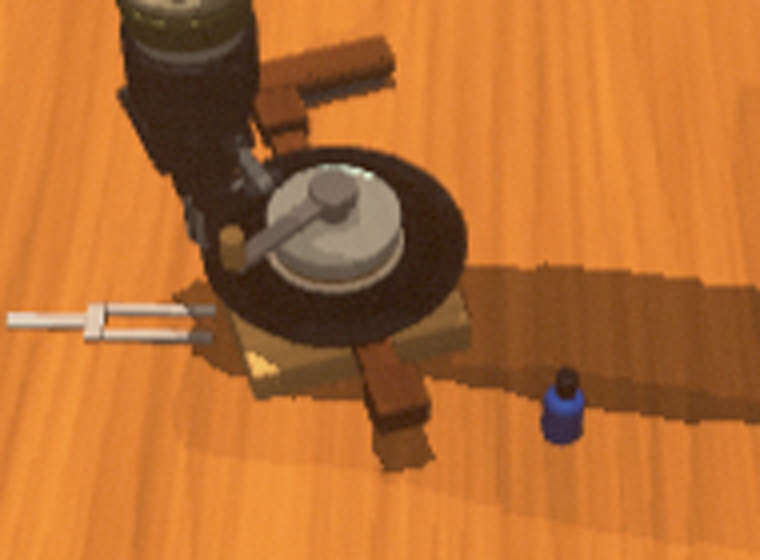

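Call:
jog_arm:
  increments:
    - [[-0.0006,0.0034,0,0,0,-0.0032,255],[-0.0006,0.0034,0,0,0,-0.0032,255]]

```text
clock: 24.9
tcp_pos: [0.6332, -0.0072, 0.1207]
orientation: [0.002, -0.401, 0.916, -0.003]
wrist_force: [6.2, -5.7, -1.7]
finger_gap: 0.0001
grip_force: 4.0
```

```bash
python3 avg.py; python3 f.py
```

```text
[[ 0.05 -8.42  1.8   4.  ]
 [ 0.18 -8.38  1.51  3.94]
 [ 0.36 -8.06  1.33  3.79]
 [ 0.22 -7.63  1.57  3.78]
 [ 0.68 -7.16  1.79  3.77]
 [ 0.66 -7.9   1.79  3.76]
 [ 0.54 -8.47  1.78  3.76]
 [ 0.57 -7.17  1.75  3.76]]
[ 0.4078612  -7.8982688   1.66469059  3.81937411]
t 25.3 z 0.12070801395556993 hd 0.826 phi+.6 tool 1.081 radial 0.0859 tang -0.0206 Ftool [ 0.09 -8.79  0.61]
lever est 1.05
```

Call:
jog_arm:
  increments:
    - [[-0.0006,0.0034,0,0,0,-0.0032,255],[0,-0.01,0,0,0,0,255],[0,-0.05,0,0,0,0,255],[0,-0.06,0,0,0,0,255],[0,0,-0.106,0,0,0,255],[0,0,-0.106,0,0,0,255],[0,0,-0.106,0,0,0,255],[0,0,0,0,0,0.038,255],[0,0,0,0,0,0.038,255],[0,0,0,0,0,0.038,255],[0,0,0,0,0,0.038,255],[0.1,0.135,0,0,0,0,255],[0.1,0.135,0,0,0,0,255],[0.1,0.135,0,0,0,0,255],[0.1,0.135,0,0,0,0,255],[0,0,0,0,0,0,255],[0,0,0,0,0,0,255]]

```text
clock: 27.0
tcp_pos: [0.5112, 0.067, 0.1998]
orientation: [0.001, -0.179, 0.984, -0.0]
wrist_force: [-0.3, 0.0, 0.6]
finger_gap: -0.0002
grip_force: 0.0
```

```bash
python3 look.py w6.png;  python3 - <<'E'
from h import *
c=cam('side'); l=spotter.landmark_of('lever_post','side'); print(l and (l[0]['uv'],l[0]['conf'],atz(c,l[0]['uv'],.139)))
E
```

```text
27.0 [0.5112 0.067  0.1998] [ 0.0005 -0.1795  0.9838 -0.    ] [-0.3379  0.0398  0.5813] [-0.0256  0.2094 -0.1695  1.1908  0.0002 -0.3865]
cam [0.45   0.0451 0.3431]
axle_top [ 69.6 214.4] 0.97 [ 0.5583 -0.0558  0.119 ]
ear_left [271.6 199.7] 0.96 [0.5152 0.0653 0.071 ]
ear_right [273.5 200.9] 0.34 [0.5156 0.067  0.071 ]
stand [139.4 181.1] 0.75 [ 0.5594 -0.0532  0.    ]
collar [ 95.5 201.1] 0.73 [ 0.558  -0.0552  0.085 ]
vial [291.3  61.1] 0.94 [0.4091 0.0431 0.    ]
[]
```

View pics/w6.png

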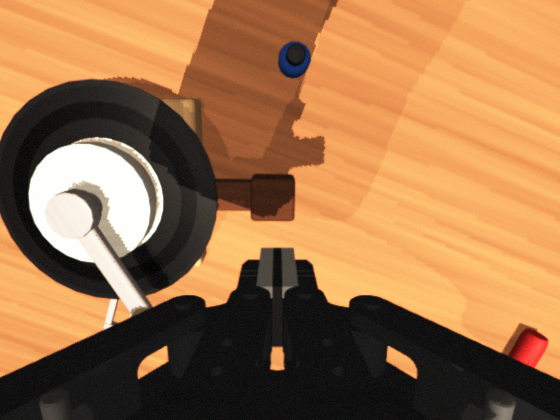

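Call:
jog_arm:
  increments:
    - [[-0.014,-0.009,0,0,0,0,255],[0,0,0.12,0,0,0,255],[0,0,0.12,0,0,0,255],[0,0,0.12,0,0,0,255],[0,0,0.08,0,0,0,255],[0,0,0.03,0,0,0,255],[0,0,0.006,0,0,0,255],[0,0,0.006,0,0,0,255],[0,0,0.004,0,0,0,255],[0,0,0,0,0,0,255]]

```text
clock: 28.55
tcp_pos: [0.516, 0.0657, 0.0787]
orientation: [0.001, -0.179, 0.984, -0.0]
wrist_force: [0.5, -0.4, -0.6]
finger_gap: -0.0001
grip_force: 0.0
```

Call:
jog_arm:
  increments:
    - [[0,0,0.004,0,0,0,255],[0,0,0.004,0,0,0,255],[0,0,0.004,0,0,0,255],[0,0,0.004,0,0,0,255],[0,0,0.004,0,0,0,255],[0,0,0.004,0,0,0,255],[0,0,0.003,0,0,0,255],[0,0,0,0,0,0,255]]

```text
clock: 29.35
tcp_pos: [0.5151, 0.0658, 0.0709]
orientation: [-0.0, -0.179, 0.984, 0.0]
wrist_force: [0.1, -0.0, 0.4]
finger_gap: 0.0001
grip_force: 0.2
```

Touching at z = 71 mm, so the hub is level. Next I'll press gently.

Call:
jog_arm:
  increments:
    - [[0,0,0.0015,0,0,0,255],[0,0,0.0015,0,0,0,255],[0,0,0.001,0,0,0,255],[0,0,0,0,0,0,255]]

```text
clock: 29.75
tcp_pos: [0.5151, 0.0658, 0.0701]
orientation: [0.0, -0.179, 0.984, 0.0]
wrist_force: [-0.4, -0.2, 2.7]
finger_gap: -0.0001
grip_force: 1.3
```

Call:
jog_arm:
  increments:
    - [[0,0,0.0015,0,0,0,255],[0,0,0.0015,0,0,0,255],[0,0,0.0015,0,0,0,255],[0,0,0,0,0,0,255]]

```text
clock: 30.15
tcp_pos: [0.5151, 0.0659, 0.069]
orientation: [0.0, -0.179, 0.984, 0.0]
wrist_force: [-2.2, 1.3, 4.0]
finger_gap: -0.0001
grip_force: 2.4
```

Call:
jog_arm:
  increments:
    - [[0,0,0.0015,0,0,0,255],[0,0,0,0,0,0,255],[0,0,0,0,0,0,255],[0,0,0,0,0,0,255],[0,0,0,0,0,0,255],[0,0,0,0,0,0,255],[0,0,0,0,0,0,255]]

```text
clock: 30.85
tcp_pos: [0.5152, 0.0659, 0.0686]
orientation: [0.0, -0.179, 0.984, 0.0]
wrist_force: [-1.4, 1.7, 5.5]
finger_gap: 0.0001
grip_force: 2.6
```

Call:
jog_arm:
  increments:
    - [[0,0,-0.03,0,0,0,255],[0,0,-0.166,0,0,0,255],[0,0,-0.166,0,0,0,255],[0,0,-0.166,0,0,0,255],[-0.098,-0.137,0,0,0,0,255],[-0.098,-0.137,0,0,0,0,255],[-0.098,-0.137,0,0,0,0,255],[-0.098,-0.137,0,0,0,0,255],[0,0,0,0,0,-0.037,255],[0,0,0,0,0,-0.037,255],[0,0,0,0,0,-0.037,255],[0,0,0,0,0,-0.037,255],[0,0,0.1,0,0,0,255],[0,0,0.1,0,0,0,255],[0,0,0.1,0,0,0,255],[0,0,0.015,0,0,0,255],[0,0.04,0,0,0,0,255],[0,0.04,0,0,0,0,255],[0,0,0,0,0,0,255],[0,0,0,0,0,0,255]]

```text
clock: 32.85
tcp_pos: [0.641, -0.0141, 0.1234]
orientation: [0.001, -0.401, 0.916, -0.001]
wrist_force: [0.5, -0.5, -0.1]
finger_gap: 0.0002
grip_force: 0.0
```

```bash
python3 f.py
```

```text
t 32.85 z 0.12344985175678362 hd 0.825 phi+.6 tool 1.08 radial 0.0862 tang -0.0311 Ftool [ 0.05 -0.66  0.05]
lever est 0.926
```

Call:
jog_arm:
  increments:
    - [[0,0.012,0.01,0,0,0,255],[0,0.012,0,0,0,0,255],[0,0.008,0,0,0,0,255],[0,0.004,0,0,0,0,255],[0,0.004,0,0,0,0,255],[0,0.003,0,0,0,0,255],[0,0.003,0,0,0,0,255]]

```text
clock: 33.55
tcp_pos: [0.6325, -0.007, 0.1194]
orientation: [0.0, -0.401, 0.916, -0.001]
wrist_force: [0.7, -1.6, -2.0]
finger_gap: -0.0003
grip_force: 1.5
```

```bash
python3 f.py
```

```text
t 33.55 z 0.11935982823969385 hd 0.824 phi+.6 tool 1.079 radial 0.0856 tang -0.02 Ftool [ 0.7  -1.66  2.05]
lever est 1.056
```

Call:
jog_arm:
  increments:
    - [[-0.0006,0.0034,0,0,0,-0.0032,255],[-0.0006,0.0034,0,0,0,-0.0032,255],[-0.0006,0.0034,0,0,0,-0.0032,255]]

```text
clock: 33.85
tcp_pos: [0.6324, -0.0063, 0.1195]
orientation: [0.001, -0.414, 0.91, -0.002]
wrist_force: [4.8, -5.8, -4.4]
finger_gap: 0.0001
grip_force: 4.1
```

```bash
python3 avg.py; python3 f.py
```

```text
[[ 1.25 -7.38  4.47  4.14]
 [-0.5  -9.44  3.52  3.94]
 [ 0.53 -7.59  2.85  3.82]
 [ 1.2  -7.58  3.22  3.79]
 [ 0.97 -8.47  3.51  3.78]
 [-0.21 -7.1   4.65  3.77]
 [ 1.28 -8.22  2.97  3.77]
 [ 0.97 -7.73  3.67  3.76]]
[ 0.68567663 -7.93918184  3.60803641  3.84839471]
t 34.25 z 0.11947231982121134 hd 0.854 phi+.6 tool 1.109 radial 0.0854 tang -0.0219 Ftool [ 0.35 -6.92  2.29]
lever est 1.063
```

Call:
jog_arm:
  increments:
    - [[-0.0006,0.0034,0,0,0,-0.0032,255],[-0.0006,0.0034,0,0,0,-0.0032,255]]

```text
clock: 34.45
tcp_pos: [0.6316, -0.0051, 0.1195]
orientation: [0.001, -0.423, 0.906, -0.002]
wrist_force: [6.4, -5.9, -4.4]
finger_gap: -0.0002
grip_force: 4.4
```

```bash
python3 avg.py; python3 f.py
```

```text
[[ 0.44 -8.7   4.48  4.4 ]
 [ 0.17 -8.6   4.45  4.32]
 [ 0.94 -9.19  4.31  4.18]
 [ 1.4  -7.38  3.47  4.17]
 [ 0.54 -9.16  3.07  4.16]
 [ 0.58 -8.25  4.03  4.15]
 [ 0.12 -8.    3.19  4.15]
 [ 0.25 -8.81  3.71  4.15]]
[ 0.5574366  -8.51168627  3.83806784  4.2081056 ]
t 34.85 z 0.11950867453565393 hd 0.874 phi+.6 tool 1.129 radial 0.0854 tang -0.0222 Ftool [ 0.46 -8.66  3.79]
lever est 1.08
```

Call:
jog_arm:
  increments:
    - [[-0.0006,0.0034,0,0,0,-0.0032,255],[-0.0006,0.0034,0,0,0,-0.0032,255]]

```text
clock: 35.05
tcp_pos: [0.6307, -0.0039, 0.1195]
orientation: [0.001, -0.432, 0.902, -0.002]
wrist_force: [7.3, -5.7, -5.1]
finger_gap: -0.0002
grip_force: 4.7
```

```bash
python3 avg.py; python3 f.py
```

```text
[[ -0.11  -9.2    5.18   4.67]
 [  0.32 -10.16   4.49   4.6 ]
 [  0.09  -9.73   4.84   4.46]
 [ -0.06 -10.02   4.13   4.44]
 [  1.05  -9.14   5.05   4.43]
 [ -0.23  -8.77   2.92   4.43]
 [  0.28  -9.47   4.28   4.43]
 [  1.92  -8.9    4.21   4.42]]
[ 0.40696773 -9.42384149  4.38852702  4.48555788]
t 35.45 z 0.11954601534357069 hd 0.894 phi+.6 tool 1.149 radial 0.0853 tang -0.0225 Ftool [ 0.11 -9.31  4.45]
lever est 1.096
```

Call:
jog_arm:
  increments:
    - [[0,-0.01,0,0,0,0,255],[0,-0.05,0,0,0,0,255],[0,-0.06,0,0,0,0,255],[0,0,-0.106,0,0,0,255],[0,0,-0.106,0,0,0,255],[0,0,-0.106,0,0,0,255],[0,0,0,0,0,0.043,255],[0,0,0,0,0,0.043,255],[0,0,0,0,0,0.043,255],[0,0,0,0,0,0.043,255],[0.096,0.13,0,0,0,0,255],[0.096,0.13,0,0,0,0,255],[0.096,0.13,0,0,0,0,255],[0.096,0.13,0,0,0,0,255],[0,0,0,0,0,0,255],[0,0,0,0,0,0,255]]

```text
clock: 37.05
tcp_pos: [0.5164, 0.0683, 0.1994]
orientation: [0.0, -0.177, 0.984, 0.0]
wrist_force: [0.7, 0.3, -0.1]
finger_gap: 0.0002
grip_force: 0.0
```

```bash
python3 look.py w7.png
```

```text
37.05 [0.5164 0.0683 0.1994] [ 0.0004 -0.1772  0.9842  0.    ] [ 0.7071  0.2698 -0.0892] [-0.0228  0.22   -0.1572  1.1927  0.0002 -0.379 ]
cam [0.4552 0.0467 0.3426]
axle_top [ 68.9 210.8] 0.84 [ 0.5605 -0.0554  0.119 ]
ear_left [275.8 190.6] 0.96 [0.5126 0.0672 0.071 ]
stand [136.4 174. ] 0.93 [ 0.5583 -0.0563  0.    ]
collar [ 95.2 195.1] 0.96 [ 0.5581 -0.0551  0.085 ]
vial [292.5  54.5] 0.72 [0.4087 0.044  0.    ]
```

Position is fine (within about 2 mm). I'll shift 2 mm inward and descend.

Call:
jog_arm:
  increments:
    - [[0.002,-0.008,0,0,0,0,255],[0,0,0.12,0,0,0,255],[0,0,0.12,0,0,0,255],[0,0,0.12,0,0,0,255],[0,0,0.1,0,0,0,255],[0,0,0.032,0,0,0,255],[0,0,0.006,0,0,0,255],[0,0,0.004,0,0,0,255],[0,0,0.004,0,0,0,255],[0,0,0,0,0,0,255],[0,0,0,0,0,0,255]]

```text
clock: 38.6
tcp_pos: [0.5173, 0.0658, 0.0731]
orientation: [0.001, -0.176, 0.984, -0.0]
wrist_force: [-0.4, 0.4, 0.2]
finger_gap: 0.0001
grip_force: 0.0
```

Call:
jog_arm:
  increments:
    - [[0,0,0.004,0,0,0,255],[0,0,0.004,0,0,0,255],[0,0,0.002,0,0,0,255],[0,0,0.002,0,0,0,255],[0,0,0,0,0,0,255]]

```text
clock: 39.1
tcp_pos: [0.5169, 0.0659, 0.0695]
orientation: [0.0, -0.176, 0.984, 0.0]
wrist_force: [-0.5, 0.3, 2.6]
finger_gap: -0.0004
grip_force: 1.6
```

Call:
jog_arm:
  increments:
    - [[0,0,0.002,0,0,0,255],[0,0,0.002,0,0,0,255],[0,0,0,0,0,0,255],[0,0,0,0,0,0,255],[0,0,0,0,0,0,255],[0,0,0,0,0,0,255],[0,0,0,0,0,0,255],[0,0,0,0,0,0,255]]

```text
clock: 39.9
tcp_pos: [0.5168, 0.066, 0.0686]
orientation: [0.0, -0.176, 0.984, 0.0]
wrist_force: [-0.7, 0.7, 4.4]
finger_gap: 0.0
grip_force: 2.6
```

Call:
jog_arm:
  increments:
    - [[0,0,0.002,0,0,0,255],[0,0,0.001,0,0,0,255],[0,0,0,0,0,0,255]]

```text
clock: 40.2
tcp_pos: [0.5169, 0.066, 0.068]
orientation: [0.0, -0.176, 0.984, 0.0]
wrist_force: [-1.4, 2.0, 6.5]
finger_gap: -0.0002
grip_force: 3.3
```

Run:
```python
from h import *
F=[]
for i in range(5):
    s=env.get_state(); F.append(list(s['wrist_force'])+[s['grip_force'],s['tcp_pos'][2]*1000]); c=cam('side')
print(np.round(F,2))
cv2.imwrite('pics/s8.png',cv2.resize(cv2.cvtColor(c['pixels'][150:290,190:380],cv2.COLOR_RGB2BGR),None,fx=4,fy=4,interpolation=cv2.INTER_CUBIC))
```

```text
[[-1.37  2.01  6.47  3.3  68.01]
 [-2.52  1.59  6.65  3.29 68.01]
 [-0.96  1.4   6.83  3.29 68.02]
 [-1.04  1.55  6.52  3.29 68.01]
 [-1.34  0.8   6.55  3.29 68.02]]
```

View pics/s8.png

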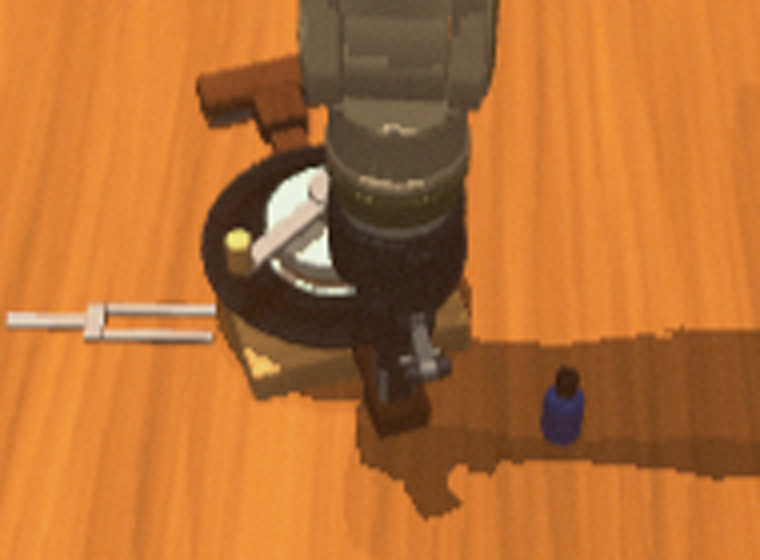

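Call:
jog_arm:
  increments:
    - [[0,0,-0.03,0,0,0,255],[0,0,-0.166,0,0,0,255],[0,0,-0.166,0,0,0,255],[0,0,-0.166,0,0,0,255],[-0.098,-0.131,0,0,0,0,255],[-0.098,-0.131,0,0,0,0,255],[-0.098,-0.131,0,0,0,0,255],[-0.098,-0.131,0,0,0,0,255],[0,0,0,0,0,-0.043,255],[0,0,0,0,0,-0.043,255],[0,0,0,0,0,-0.043,255],[0,0,0,0,0,-0.043,255],[0,0,0.1,0,0,0,255],[0,0,0.1,0,0,0,255],[0,0,0.1,0,0,0,255],[0,0,0.015,0,0,0,255],[0,0.04,0,0,0,0,255],[0,0.04,0,0,0,0,255],[0,0,0,0,0,0,255]]

```text
clock: 42.35
tcp_pos: [0.6379, -0.0094, 0.1225]
orientation: [0.001, -0.433, 0.901, -0.0]
wrist_force: [-0.7, -0.1, 0.6]
finger_gap: 0.0
grip_force: 0.0
```

```bash
python3 f.py
```

```text
t 42.35 z 0.12251069075165226 hd 0.896 phi+.6 tool 1.151 radial 0.0855 tang -0.0318 Ftool [ 0.47  0.49 -0.59]
lever est 0.988
```

Call:
jog_arm:
  increments:
    - [[0,0.01,0,0,0,0,255],[0,0.01,0,0,0,0,255],[0,0.008,0,0,0,0,255],[0,0.005,0,0,0,0,255],[0,0.004,0,0,0,0,255],[0,0.0034,0,0,0,0,255],[0,0.0034,0,0,0,0,255],[-0.0006,0.0034,0,0,0,-0.0032,255]]

```text
clock: 43.15
tcp_pos: [0.6305, -0.004, 0.1209]
orientation: [0.001, -0.437, 0.899, -0.001]
wrist_force: [3.8, -5.5, -2.3]
finger_gap: 0.0
grip_force: 3.3
```

```bash
python3 f.py
```

```text
t 43.15 z 0.12090599423801612 hd 0.905 phi+.6 tool 1.16 radial 0.0849 tang -0.0234 Ftool [ 1.99 -6.42  2.35]
lever est 1.097
```

Call:
jog_arm:
  increments:
    - [[-0.0006,0.0034,0,0,0,-0.0032,255],[-0.0006,0.0034,0,0,0,-0.0032,255],[-0.0006,0.0034,0,0,0,-0.0032,255],[-0.0006,0.0034,0,0,0,-0.0032,255]]

```text
clock: 43.55
tcp_pos: [0.6297, -0.0025, 0.121]
orientation: [0.001, -0.455, 0.89, -0.003]
wrist_force: [8.3, -6.2, -5.4]
finger_gap: -0.0002
grip_force: 5.0
```

```bash
python3 avg.py; python3 f.py
```

```text
[[  0.14 -10.34   5.41   4.96]
 [  0.85 -10.03   4.7    4.84]
 [  0.84  -8.86   4.35   4.71]
 [  0.59  -9.5    4.45   4.69]
 [  1.24  -9.47   5.84   4.68]
 [  0.46 -10.01   4.06   4.67]
 [  1.08  -9.77   4.15   4.67]
 [  0.92  -9.56   4.75   4.67]]
[ 0.76605711 -9.69273341  4.71408211  4.73600758]
t 43.95 z 0.1210405461158032 hd 0.944 phi+.6 tool 1.199 radial 0.0847 tang -0.0251 Ftool [ 0.81 -9.03  5.03]
lever est 1.116
```

Call:
jog_arm:
  increments:
    - [[-0.0006,0.0034,0,0,0,-0.0032,255],[-0.0006,0.0034,0,0,0,-0.0032,255]]

```text
clock: 44.15
tcp_pos: [0.6288, -0.0013, 0.121]
orientation: [0.002, -0.464, 0.886, -0.003]
wrist_force: [8.2, -6.0, -5.1]
finger_gap: 0.0002
grip_force: 5.3
```

```bash
python3 avg.py; python3 f.py
```

```text
[[  0.26 -10.14   5.2    5.26]
 [ -0.12 -10.96   4.73   5.18]
 [  0.67 -11.24   5.2    5.05]
 [  0.38 -10.14   4.96   5.03]
 [  0.21 -10.63   4.77   5.02]
 [  0.71 -10.47   5.     5.01]
 [ -0.03 -10.24   4.51   5.01]
 [ -0.82  -9.81   4.95   5.01]]
[  0.15687878 -10.4537552    4.9132766    5.07147074]
t 44.55 z 0.12107491085357486 hd 0.964 phi+.6 tool 1.219 radial 0.0846 tang -0.0254 Ftool [ 0.6  -9.99  4.67]
lever est 1.132
```

Call:
jog_arm:
  increments:
    - [[0,-0.01,0,0,0,0,255],[0,-0.05,0,0,0,0,255],[0,-0.06,0,0,0,0,255],[0,0,-0.106,0,0,0,255],[0,0,-0.106,0,0,0,255],[0,0,-0.1,0,0,0,255],[0,0,0,0,0,0.039,255],[0,0,0,0,0,0.039,255],[0,0,0,0,0,0.039,255],[0,0,0,0,0,0.039,255],[0,0,0,0,0,0.039,255],[0.098,0.124,0,0,0,0,255],[0.098,0.124,0,0,0,0,255],[0.098,0.124,0,0,0,0,255],[0.098,0.124,0,0,0,0,255],[0,0,0,0,0,0,255],[0,0,0,0,0,0,255]]

```text
clock: 46.25
tcp_pos: [0.515, 0.0669, 0.1992]
orientation: [0.0, -0.176, 0.984, 0.0]
wrist_force: [0.8, -0.4, 0.1]
finger_gap: 0.0004
grip_force: 0.0
```

Call:
jog_arm:
  increments:
    - [[0,0,0.12,0,0,0,255],[0,0,0.12,0,0,0,255],[0,0,0.12,0,0,0,255],[0,0,0.1,0,0,0,255],[0,0,0.032,0,0,0,255],[0,0,0.006,0,0,0,255],[0,0,0.004,0,0,0,255],[0,0,0.004,0,0,0,255],[0,0,0,0,0,0,255],[0,0,0.004,0,0,0,255],[0,0,0.004,0,0,0,255],[0,0,0.002,0,0,0,255],[0,0,0,0,0,0,255]]

```text
clock: 47.55
tcp_pos: [0.516, 0.0663, 0.0701]
orientation: [0.0, -0.176, 0.984, 0.0]
wrist_force: [0.6, 0.5, 1.3]
finger_gap: -0.0003
grip_force: 0.9
```

Call:
jog_arm:
  increments:
    - [[0,0,0.002,0,0,0,255],[0,0,0.002,0,0,0,255],[0,0,0,0,0,0,255]]

```text
clock: 47.85
tcp_pos: [0.516, 0.0664, 0.0691]
orientation: [0.0, -0.176, 0.984, 0.0]
wrist_force: [-0.3, 0.0, 4.4]
finger_gap: -0.0001
grip_force: 2.2
```

```bash
cat > p.py <<'E'
from h import *
F=[]
for i in range(4):
    s=env.get_state(); F.append(list(s['wrist_force'])+[s['grip_force'],s['tcp_pos'][2]*1000]); cams.read_camera('wrist')
print(np.round(F,2),np.mean(F,0).round(2))
E
python3 p.py
```

```text
[[-3.100e-01  3.000e-02  4.440e+00  2.230e+00  6.906e+01]
 [ 1.000e-01  4.600e-01  4.860e+00  2.320e+00  6.907e+01]
 [-4.600e-01  1.100e+00  4.280e+00  2.340e+00  6.906e+01]
 [ 9.000e-02  1.350e+00  4.210e+00  2.370e+00  6.902e+01]] [-0.14  0.73  4.45  2.32 69.05]
```

Call:
jog_arm:
  increments:
    - [[0,0,0,0,0,0,255],[0,0,0,0,0,0,255],[0,0,0,0,0,0,255],[0,0,0,0,0,0,255],[0,0,0,0,0,0,255],[0,0,-0.03,0,0,0,255],[0,0,-0.166,0,0,0,255],[0,0,-0.166,0,0,0,255],[0,0,-0.166,0,0,0,255],[0.0013,-0.1487,0,0,0,0,255],[0.0013,-0.1487,0,0,0,0,255],[0.0013,-0.1487,0,0,0,0,255],[0.0013,-0.1487,0,0,0,0,255],[0.0013,-0.1487,0,0,0,0,255],[0.0013,-0.1487,0,0,0,0,255],[0.0013,-0.1487,0,0,0,0,255],[0,0,0.1,0,0,0,255],[0,0,0.1,0,0,0,255],[0,0,0,0,0,0,255],[0,0,0,0,0,0,255]]

```text
clock: 50.05
tcp_pos: [0.6025, -0.1786, 0.1503]
orientation: [-0.001, -0.175, 0.984, 0.001]
wrist_force: [-0.1, 0.9, 0.3]
finger_gap: 0.0
grip_force: 0.0
```

```bash
python3 look.py w9.png
```

```text
50.05 [ 0.6025 -0.1786  0.1503] [-0.0012 -0.1754  0.9845  0.0006] [-0.1414  0.8934  0.2695] [-0.4156  0.4506  0.049   1.1718 -0.0003 -0.7683]
cam [ 0.5417 -0.2     0.2938]
axle_top [530.1 241.5] 0.6 [ 0.5581 -0.0554  0.119 ]
ear_left [177.1 151.1] 0.28 [ 0.5857 -0.2474  0.071 ]
ear_right [273.9 214.2] 0.85 [ 0.6027 -0.1792  0.071 ]
stand [434.9 192.8] 0.9 [ 0.5594 -0.0547  0.    ]
collar [482.2 219.4] 0.58 [ 0.559  -0.0625  0.085 ]
vial [383.8 345.7] 0.41 [ 0.7059 -0.0339  0.    ]
```

View pics/w9.png

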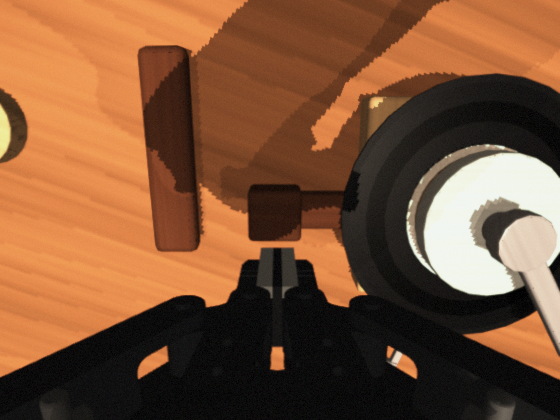

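The picture shows the right ear at (274,212), in line with the TCP. I'll descend and press.

Call:
jog_arm:
  increments:
    - [[0,0,0.12,0,0,0,255],[0,0,0.12,0,0,0,255],[0,0,0.045,0,0,0,255],[0,0,0.006,0,0,0,255],[0,0,0.006,0,0,0,255],[0,0,0.004,0,0,0,255],[0,0,0.004,0,0,0,255],[0,0,0,0,0,0,255],[0,0,0,0,0,0,255]]

```text
clock: 51.4
tcp_pos: [0.6038, -0.1789, 0.0751]
orientation: [0.0, -0.176, 0.984, -0.0]
wrist_force: [0.3, 0.8, 0.4]
finger_gap: 0.0001
grip_force: 0.0
```

Call:
jog_arm:
  increments:
    - [[0,0,0.006,0,0,0,255],[0,0,0.006,0,0,0,255],[0,0,0.004,0,0,0,255],[0,0,0.002,0,0,0,255],[0,0,0.002,0,0,0,255],[0,0,0,0,0,0,255],[0,0,0,0,0,0,255]]

```text
clock: 52.1
tcp_pos: [0.6035, -0.1788, 0.0697]
orientation: [0.0, -0.176, 0.984, -0.0]
wrist_force: [-1.3, -0.6, 3.7]
finger_gap: 0.0002
grip_force: 1.7
```

Call:
jog_arm:
  increments:
    - [[0,0,0.0025,0,0,0,255],[0,0,0,0,0,0,255],[0,0,0,0,0,0,255],[0,0,0,0,0,0,255],[0,0,0,0,0,0,255],[0,0,0,0,0,0,255],[0,0,0,0,0,0,255],[0,0,0,0,0,0,255]]

```text
clock: 52.9
tcp_pos: [0.6036, -0.1789, 0.0691]
orientation: [0.0, -0.175, 0.984, -0.0]
wrist_force: [-1.3, -0.5, 5.4]
finger_gap: 0.0001
grip_force: 2.5
```

```bash
python3 p.py
```

```text
[[-1.28 -0.55  5.38  2.54 69.13]
 [-0.52 -1.05  5.22  2.54 69.13]
 [-1.1  -0.2   5.59  2.54 69.12]
 [-1.65 -0.75  5.19  2.54 69.11]] [-1.14 -0.64  5.34  2.54 69.12]
```

Call:
jog_arm:
  increments:
    - [[0,0,-0.02,0,0,0,255],[0,0,-0.1,0,0,0,255],[0,0,-0.16,0,0,0,255],[0,0,-0.16,0,0,0,255],[0,0,-0.16,0,0,0,255],[0,0,0,0,0,0,255],[0,0,0,0,0,0,255],[0,0,0,0,0,0,255]]

```text
clock: 53.9
tcp_pos: [0.6028, -0.1784, 0.2173]
orientation: [-0.001, -0.176, 0.984, 0.001]
wrist_force: [0.3, 0.3, -1.0]
finger_gap: 0.0002
grip_force: 0.0
```

```bash
python3 -c "
from workcell import ticket,env
print(env.get_state()['tcp_pos'],env.get_state()['wrist_force']); print(ticket.hand_in())"
```

```text
[ 0.60275882 -0.17837442  0.21732288] [ 0.31850317  0.28767904 -1.02141309]
the job is handed in; nothing more can be done
None
```

Job handed in at 54 s: I felt the play on both ears, tightened the lever in three goes to about 5 N above the free push (about 3 N advised, 7.5 N overtight), then pressed left and right again; each ear gave about 2 mm (0.015 rad) under 4.5–5.3 N, which scales to more than the 0.018 snug limit at 10 N, so snugness is not certain.

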